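Load a filter cassette under the leaf spring of its dock

TASK

Load the white filter cassette into its dock: with closed fingertips press down hard on the pad at its rear so that the sprung deck sinks, and, still pressing, slide it under the crossbar and the leaf spring until its nose is fully home against the end stop. Then let go and move clear; the cassette must stay clamped there. Do not grip or lift the cassette, and leave the jar, the beaker and the brass weight where they stand.

Things in the scene. Friction and masses are not known exactly. Their poses are not given: they have to be found in the camera images.
- dock: Fixed grey metal loading dock: a straight open-topped channel along its x (the loading direction; z is up), 310 mm long, 98 mm wide. Origin: on the bench, on the channel's centre line. The walls are 63 mm apart inside (y = +-31.5 mm), tops 42 mm above the bench; open at the rear end, x = -185 mm, shut by the end stop at the other.
- dock_bar (a point): Middle of the lower rear edge of the bright steel crossbar that spans the channel: dock x = 20 mm, 40.5 mm above the bench. The bar reaches from x = 20 to 34 mm, its top at 56 mm (screw heads 59 mm); it is rigid.
- dock_stop (a point): Middle of the grey end stop's face, where the nose must arrive: dock x = 100 mm, 38 mm above the bench. The stop's top is at 60 mm (black cap 66 mm).
- cassette: Loose white cassette in the channel, 150 x 60 x 16 mm (x, y, z), about 150 g. Origin: centre of its underside; x points to the nose, as the dock's x. Top 46 mm above the bench at the start: too high for the crossbar. A push ridge 5 mm thick, 50 mm wide, 4 mm high crosses its top at x = -37 to -32 mm; the flat dark thumb pad lies behind it, to the rear edge. Round filter window in the front half.
- cassette_pad (a point): Centre of the thumb pad on the cassette's top face, 55 mm behind the cassette's centre, 18 mm behind the push ridge; press here, and push forward by friction or on the ridge (a finger may slip on the pad until it meets the ridge). With the cassette home it is at dock x = -30 mm, still 50 mm short of the crossbar.
- cassette_nose (a point): Middle of the cassette's flat front end face, 75 mm ahead of its centre, 8 mm above its underside.
- deck (a joint): Slippery sprung floor (friction 0.2) that carries the cassette and sinks level: 0 = up, 0.009 m = bottomed; the cassette's top is at 46 mm minus this. It takes a press of about 10 N to reach 0.0055 (top level with the bar's underside), 14 N to bottom; keep 0.007 or more while the nose goes under. Let go when home, it rises and clamps the cassette against the bar at about 0.0055.
- leaf (a joint): Steel leaf spring, 30 mm wide, 45 mm long, hinged on the far side of the crossbar (dock x = 34 mm), sloping down to a round tip at x = 79 mm. Angle in rad: 0 = hanging free (tip underside 32.5 mm above the bench), about 0.18 when riding on the loaded cassette. It presses down with 4 to 7 N and drags: pushing takes some 5 to 12 N.
- reagent: Brown glass jar, 48 mm across, 85 mm high, loose. Bystander. Origin: centre of its underside.
- beaker: Glass beaker, 60 mm across, 75 mm high, loose. Bystander. Origin: centre of its underside.
- weight: Brass cylinder weight, 32 mm across, 40 mm high, loose. Bystander. Origin: centre of its underside.
Things that resemble listed ones, but are neither listed nor needed, are in the scene too. Of the things like the cassette, leave any that is blue or purple; of the rest the smaller one is meant.

How it is judged:
By the outcome, as a careful person would: the job done as asked, in the order asked, and still so for the second after the job is handed in, with the robot touching nothing.
It also fails if it takes over 45 s, if anything falls off the work surface, if the arm or the gripper's body presses on something with over 40 N, if the wrist force passes 120 N, or if a joint passes its speed limit or range.

ROBOT

A 7-joint arm with a two-finger parallel gripper is mounted at the origin on the work surface. World frame = base frame: x ahead of the robot, y to its left, z up, the work surface at z = 0. Lengths are in mm, angles in rad, forces in N, time in s.
With the tool pointing down it reaches from about 400 to 850 mm from the base axis. Payload 4.4 kg.
Tool frame: the origin (TCP) lies midway between the tips of the shut fingers; the grasp point (between the pads) lies ctrl.hold_point_z behind it (ctrl.hold_point_z is the distance from the TCP to the grasp point, in mm); z points along the fingers, y is the direction in which the jaws open and shut (so a half turn about z gives the same grasp; the last joint's range is limited). The gripper opens to 94 mm and grips with 3 to 60 N. Pads are 16 mm wide; open, the fingers measure 119 mm over their backs; the gripper's body (75 mm by 177 mm) begins 78 mm behind the grasp point.
Start: joints at [-1.3, 0.628, 0.038, 1.517, -0.027, 0.996, -0.02], TCP at [214.779, 613.505, 171.278] pointing down, gripper open.
Joint ranges: [-3.06, 3.06], [-0.37, 2.12], [-1.25, 1.32], [0.18, 2.47], [-1.1, 4.24], [0.23, 1.98], [-2.94, 2.94]. Speed limits (rad/s): [2.57, 2.57, 3.14, 3.14, 3.14, 3.14, 3.14].

INTERFACE

Orientations are given as a rotation vector (axis times angle).
In Python, from rig import ctrl gives the robot as it stands.
- The arm moves only by the tool carry_out, never from a script. Its argument "steps" is a list of rows, each a list of 3 entries, a list of its own where there are three numbers: the turn, a rotation vector about the tool's x, y, z in degrees, then the shift along the tool's x, y, z in mm, then the opening, from 0 (shut) to 1 (fully open). In form: [[[ax, ay, az], [dx, dy, dz], fingers], ...]. A call has 1 to 5 rows; each row is the pose to reach, as a shift and turn from the pose commanded when the call began, along the tool's axes at that moment; what a row does not reach only later rows make up. A row lasts 1/10 s, in which the tool goes at most 50 mm and 8.59 degrees, less where a joint would pass 70% of its speed; a pose out of reach is approached as far as the arm can. A call with a gripper value outside its range is refused whole. The fingers move at their own pace and stop on an object; "force" is the grip in N (left out, the last holds). Time passes only in rows, so rows that repeat a pose let the fingers close. It gives the time, the measured TCP pose, the force and the opening at its end, in the units of the state.
- ctrl.state(): the state, without advancing time (a new reading comes with each control period).
- ctrl.grab_frame(name): name is "side" or "top" or "wrist"; returns a dict with "color" (420x560x3 uint8, red, green, blue), "range_z" (420x560 float32, mm along the optical axis (not along the pixel's ray), 0 where there is no reading), "fx", "fy", "cx", "cy" (pixels), "k1" (the pictures are not rectified: a ray, as slopes to the right and down, at radius r is drawn at 1 + k1 r^2 times it, then the intrinsics apply), "R" (3x3) and "t" (3): a world point X has camera coordinates R X + t. Camera axes: x right, y down, z forward; pixel columns grow to the right and rows downward; lengths in mm; the calibration is good to about 2 mm. A picture is of the moment at which its call begins.
- ctrl.close_job(): hands the job in, once; it reports no verdict.
The state is a dict: "clock": time; "joints": joint angles; "qvel": joint speeds; "tau": joint torques, N m; "tcp_pos": TCP position; "ee_rot": TCP orientation; "ft_force": force on the tool from outside, world axes, zero at the start; "ft_torque": the same for the moment, N m; "width": finger opening in mm.
Only numpy, scipy, OpenCV 4.12 (cv2) and the standard library are available. Lean on these libraries where they do the work, as an engineer would, in place of code of your own. Each camera call takes 0.05 s, during which the arm holds its last target.

## Working session

There is one attempt and no reset: what is moved stays moved. The work goes in short steps, Python scripts to look and compute and a tool call to move; the robot and the scene stay as the last step left them, time stands still between calls to the robot, and variables do not carry over. Pictures are saved under pics/ and viewed, and the job is handed in when it is done.

Besides the shell and the picture viewer there is one more tool, called after "Call:" as name([rows], argument=value, ...), one row to a line, values as JSON. carry_out: Moves the arm, as the interface text tells. Its arguments: {"type":"object","properties":{"steps":{"type":"array"},"force":{"type":"number"}},"required":["steps"]}

```bash
mkdir -p pics; ls; python3 - <<'E'
from rig import ctrl
import cv2,numpy as np
s=ctrl.state();print(s, ctrl.hold_point_z)
for n in ["top","side"]:
    f=ctrl.grab_frame(n);cv2.imwrite(f"pics/{n}1.png",f["color"][:,:,::-1]);np.savez(f"{n}1.npz",**f)
    print(n,f["fx"],f["k1"],f["R"],f["t"])
E
```

```text
pics
{'clock': 0.0, 'joints': array([-1.29978202,  0.62933433,  0.03846233,  1.51836645, -0.02698571,
        0.99629727, -0.02001048]), 'qvel': array([ 6.56501630e-04,  2.31073547e-04,  7.09578605e-04, -4.28095661e-04,
       -5.60091608e-04,  6.21371902e-05, -7.05221255e-05]), 'tau': array([-2.44287594e-04, -5.49725890e+01,  1.14371605e+00, -1.86637276e+01,
       -5.21673134e-02,  2.35134125e-02,  1.92529328e-04]), 'tcp_pos': array([214.56075108, 612.78684563, 170.36271373]), 'ee_rot': array([-5.26553825e-01, -3.09687736e+00,  2.93341233e-03]), 'ft_force': array([-1.09936351,  0.27097594,  0.77841966]), 'ft_torque': array([-0.03576872,  0.00088483, -0.00545452]), 'width': 94.22236338137431} 18.8
top 417.0743620586612 0.0007738423930146441 [[-0.0184077  -0.99978455  0.0095922 ]
 [-0.99897425  0.01799411 -0.04155307]
 [ 0.04137152 -0.01034725 -0.99909025]] [  5.85000428 534.70783853 891.53859135]
side 400.68911561716976 -0.11897580433711481 [[ 0.74464916 -0.66714255 -0.02045602]
 [-0.34664426 -0.36036257 -0.86601188]
 [ 0.57038178  0.65196598 -0.49960482]] [-399.43978333  243.46480176  568.82673347]
```

View pics/top1.png

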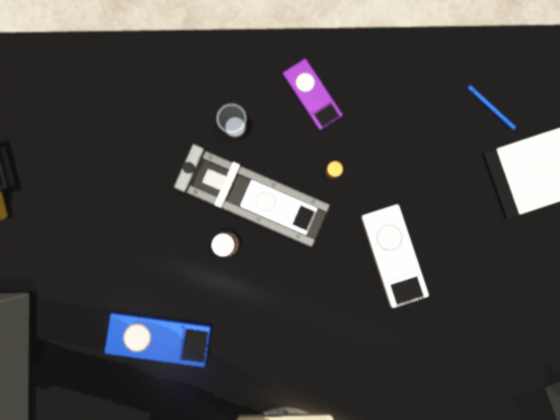

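View pics/side1.png

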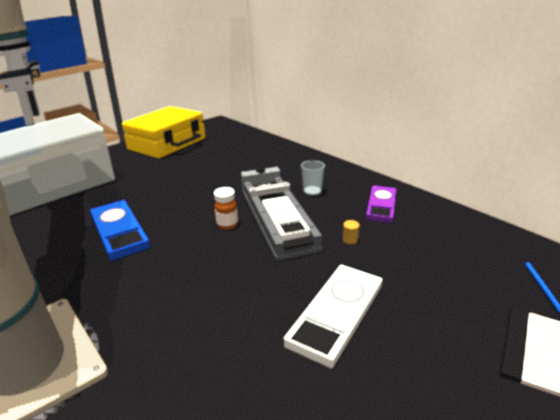

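The cassette-like things in the top view are:
- small white one in the dock, (280,207)
- large loose white one, (395,255)
- blue, (158,340)
- purple, (313,95)

The small white one in the dock is meant. The jar is at (225,245), the beaker at (232,120) and the weight at (335,169). I'll check the choice in a close crop.

```bash
python3 - <<'E'
import cv2
a=cv2.imread("pics/top1.png")[135:255,165:340];cv2.imwrite("pics/topc.png",cv2.resize(a,None,fx=4.5,fy=4.5,interpolation=cv2.INTER_CUBIC))
E
```

```text
(no output)
```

View pics/topc.png

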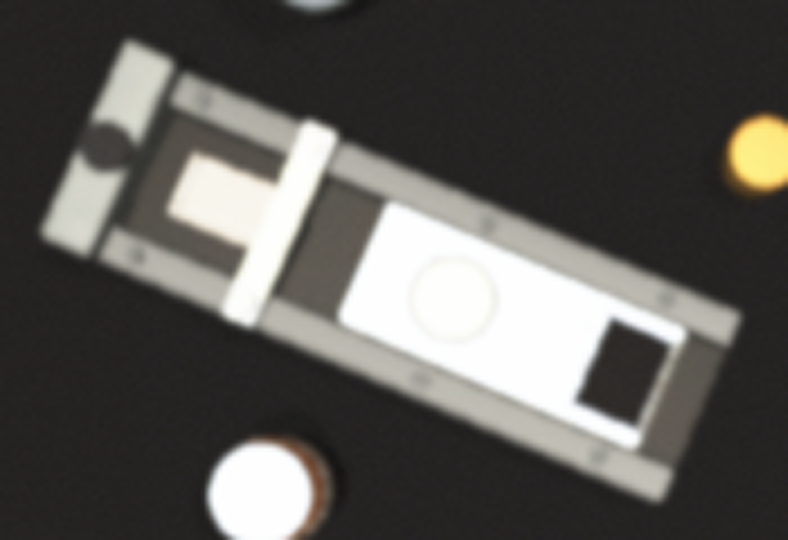

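The crop shows the cassette lying in the channel. Its nose edge runs (388,203)-(340,315), its rear edge (688,330)-(635,448), and the dark pad is centred near (625,372). The bar and stop lie up-left.

```bash
cat > h.py <<'E'
import numpy as np,cv2
def pt(f,u,v,z):
    K=np.array([[f["fx"],0,f["cx"]],[0,f["fy"],f["cy"]],[0,0,1]],float)
    p=cv2.undistortPoints(np.array([[[u,v]]],float),K,np.array([float(f["k1"]),0,0,0]))[0,0]
    R=f["R"];c=-R.T@f["t"];d=R.T@np.array([p[0],p[1],1]);return c+d*(z-c[2])/d[2]
def pix(f,X):
    p=f["R"]@np.asarray(X,float)+f["t"];x,y=p[:2]/p[2];k=1+f["k1"]*(x*x+y*y)
    return f["fx"]*x*k+f["cx"],f["fy"]*y*k+f["cy"]
E
python3 - <<'E'
from h import *
f=dict(np.load("top1.npz"))
P=lambda x,y,z:pt(f,165+x/4.5-.4,135+y/4.5-.4,z)[:2]
q=dict(wrR=P(740,315,42),wrL=P(665,500,42),stR=P(130,40,60),stL=P(42,235,60),bR=P(340,132,56),bL=P(255,325,56),nR=P(388,203,46),nL=P(340,315,46),cR=P(688,330,46),cL=P(635,448,46))
pad=[P(*a,46) for a in [(615,318),(672,342),(578,402),(632,428)]]
for k,v in q.items():print(k,v.round(1))
m=lambda a,b:(q[a]+q[b])/2
r,s,b,n,c=m('wrR','wrL'),m('stR','stL'),m('bR','bL'),m('nR','nL'),m('cR','cL')
d=s-r;L=np.linalg.norm(d);d/=L;print("axis",d,np.degrees(np.arctan2(d[1],d[0])),L)
y=np.array([-d[1],d[0]])
o=r+185*d
for nm,v in dict(r=r,s=s,b=b,n=n,c=c,pad=np.mean(pad,0)).items():print(nm,v.round(1),"dock",((v-o)@d).round(1),((v-o)@y).round(1))
for a,bb in [('cR','nR'),('cL','nL'),('wrR','stR'),('wrL','stL')]:
    e=q[bb]-q[a];print(a,np.degrees(np.arctan2(e[1],e[0])),np.linalg.norm(e))
D=f["range_z"];g=D[207,280];print(g)
E
```

```text
wrR [ 547.5 -103.2]
wrL [462.3 -66.4]
stR [677.3 175.2]
stL [588.5 216. ]
bR [634.   80.3]
bL [546.  120.4]
nR [602.1  59.4]
nL [550.5  82.4]
cR [540.7 -78.4]
cL [486.6 -52.7]
axis [0.41532806 0.9096717 ] 65.46002223771565 308.2575514837342
r [504.9 -84.8] dock -185.0 0.0
s [632.9 195.6] dock 123.3 0.0
b [590.  100.3] dock 18.8 -0.6
n [576.3  70.9] dock -13.7 -0.3
c [513.7 -65.6] dock -163.9 -0.0
pad [521.6 -48.5] dock -145.0 -0.1
cR 65.98510540878983 150.9091438828034
cL 64.69014464055158 149.48272464225758
wrR 65.00373047303829 307.16240196090314
wrL 65.91305484092707 309.3721121868356
868.1093
```

```bash
cat >> h.py <<'E'
from scipy.spatial.transform import Rotation as Ro
AX=np.array([np.cos(np.radians(65.5)),np.sin(np.radians(65.5)),0])
def plan(s,target):
    R=Ro.from_rotvec(s["ee_rot"]);
    y=AX; z=np.array([0,0,-1.]); x=np.cross(y,z)
    T=Ro.from_matrix(np.c_[x,y,z])
    print("turn",np.degrees((R.inv()*T).as_rotvec()).round(2),"shift",R.inv().apply(np.asarray(target)-s["tcp_pos"]).round(1))
E
python3 - <<'E'
from h import *
from rig import ctrl
s=ctrl.state();plan(s,[521.6,-48.5,230]);plan(s,[521.6,-48.5,120])
f=dict(np.load("top1.npz"));D=f["range_z"]
c=f["R"].T@-f["t"]
for u,v in [(10,350),(15,310),(25,300),(5,200),(158,340)]:
    z=D[v,u];print(u,v,z,(f["R"].T@(np.array([(u-f["cx"])/f["fx"]*z,(v-f["cy"])/f["fy"]*z,z])-f["t"])).round())
E
```

```text
turn [-0.1  0.   5.2] shift [-508.4 -522.8  -58.7]
turn [-0.1  0.   5.2] shift [-508.4 -522.7   51.3]
10 350 837.2619 [266. 547.  60.]
15 310 856.33105 [342. 547.  44.]
25 300 887.48975 [357. 546.  13.]
5 200 909.1021 [573. 598.  -0.]
158 340 879.7486 [269. 262.  20.]
```

Call:
carry_out([
  [[0, 0, 0], [0, 0, -40], 0],
  [[0, 0, 5.2], [-508, -523, -40], 0],
  [[0, 0, 5.2], [-508, -523, -40], 0],
  [[0, 0, 5.2], [-508, -523, -40], 0],
  [[0, 0, 5.2], [-508, -523, -40], 0],
], force=40)

```text
clock: 0.6
tcp_pos: [299.3, 430.0, 211.0]
ee_rot: [0.666, 3.07, -0.001]
ft_force: [0.6, 0.3, 0.6]
width: 57.7
```

```bash
python3 - <<'E'
from h import *
from rig import ctrl
s=ctrl.state();print(s["tcp_pos"],s["joints"]);plan(s,[521.6,-48.5,150])
E
```

```text
[299.26524993 429.95883737 211.01771716] [-1.07168224  0.40171051  0.07804669  1.81749726 -0.03795392  0.92430671
  0.16671269]
turn [-0.03  0.01  0.03] shift [-400.6 -343.3   61.2]
```

Call:
carry_out([
  [[0, 0, 0], [-400, -343, 0], 0],
  [[0, 0, 0], [-400, -343, 0], 0],
  [[0, 0, 0], [-400, -343, 0], 0],
  [[0, 0, 0], [-400, -343, 0], 0],
  [[0, 0, 0], [-400, -343, 0], 0],
])

```text
clock: 1.1
tcp_pos: [404.4, 203.3, 211.2]
ee_rot: [-0.666, -3.07, -0.0]
ft_force: [0.3, 0.8, 0.1]
width: 17.6
```

```bash
python3 - <<'E'
from h import *
from rig import ctrl
s=ctrl.state();print(s["tcp_pos"],s["joints"]);plan(s,[521.6,-48.5,120])
E
```

```text
[404.40629204 203.30964168 211.23170055] [-0.63987802  0.29737044  0.14541504  1.99131106 -0.05633458  0.85672485
  0.6796886 ]
turn [ 0.   -0.01  0.02] shift [-211.  -180.6   91.2]
```

Call:
carry_out([
  [[0, 0, 0], [-211, -180.6, 0], 0],
  [[0, 0, 0], [-211, -180.6, 20], 0],
  [[0, 0, 0], [-211, -180.6, 50], 0],
  [[0, 0, 0], [-211, -180.6, 70], 0],
  [[0, 0, 0], [-211, -180.6, 90], 0],
])

```text
clock: 1.6
tcp_pos: [505.5, -11.4, 148.3]
ee_rot: [0.667, 3.067, 0.001]
ft_force: [1.1, 0.3, -0.7]
width: 0.2
```

Call:
carry_out([
  [[0, 0, 0], [-17, -15, 0], 0],
])

```text
clock: 1.7
tcp_pos: [511.4, -33.8, 145.1]
ee_rot: [-0.672, -3.064, 0.004]
ft_force: [-0.8, -0.2, 0.1]
width: 0.3
```

```bash
python3 - <<'E'
from h import *
from rig import ctrl
s=ctrl.state();print(s["tcp_pos"],s["joints"],s["width"]);plan(s,[521.6,-48.5,70])
for n in ["wrist","side"]:
    f=ctrl.grab_frame(n);cv2.imwrite(f"pics/{n}2.png",f["color"][:,:,::-1]);np.savez(f"{n}2.npz",**f)
E
```

```text
[511.43338675 -33.83045407 145.13024111] [-0.12289559  0.4770422   0.19120873  1.92472681 -0.12467434  0.75649816
  1.27770809] 0.27627189844605204
turn [-0.22 -0.24 -0.24] shift [-15.7  -8.8  75.1]
```

View pics/wrist2.png

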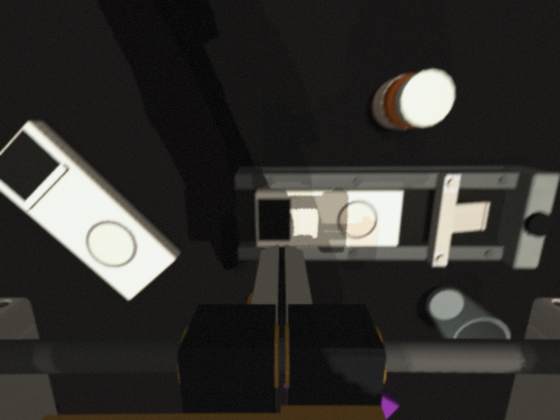

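View pics/side2.png

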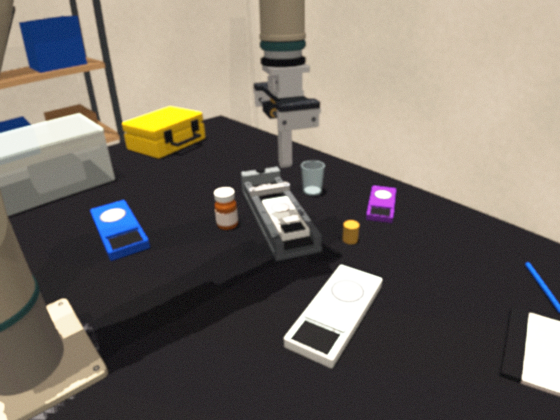

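The wrist view shows the dark pad centred at about (275,220), just ahead of the shut fingers (tips about (282,250)). The bar is at (444,220) and the stop at (538,220).

```bash
python3 - <<'E'
from h import *
f=dict(np.load("wrist2.npz"))
a=f["color"][150:290,225:425,::-1];cv2.imwrite("pics/w2c.png",cv2.resize(a,None,fx=4,fy=4,interpolation=cv2.INTER_CUBIC))
for u,v,z in [(274.5,220,46),(403,217.5,46),(256.5,219,46),(433,220,56)]:print(pt(f,u,v,z))
E
```

```text
[524.91973463 -47.1270478   46.        ]
[577.83160937  74.5963672   46.        ]
[516.13246858 -63.64804617  46.        ]
[588.29803136  98.47444425  56.        ]
```

View pics/w2c.png

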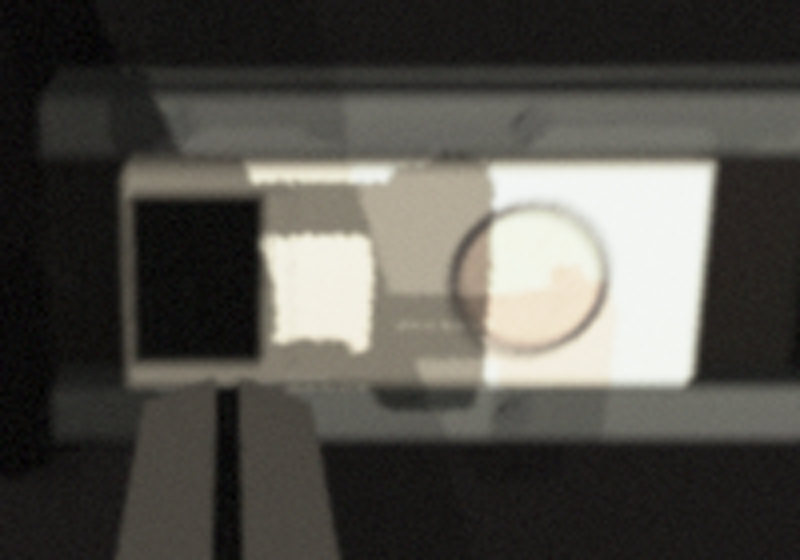

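Call:
carry_out([
  [[0, 0, 0], [-15.7, -8.8, 30], 0],
  [[0, 0, 0], [-15.7, -8.8, 60], 0],
  [[0, 0, 0], [-15.7, -8.8, 75], 0],
  [[0, 0, 0], [-15.7, -8.8, 75], 0],
])

```text
clock: 2.2
tcp_pos: [521.5, -42.6, 71.5]
ee_rot: [-0.663, -3.066, -0.0]
ft_force: [0.3, 0.3, 0.5]
width: 0.8
```

```bash
python3 - <<'E'
from h import *
from rig import ctrl
s=ctrl.state();print(s["tcp_pos"],s["ft_force"],s["width"]);plan(s,[521.6,-48.5,50])
f=ctrl.grab_frame("side");cv2.imwrite("pics/side3.png",cv2.resize(f["color"][150:270,200:360,::-1],None,fx=5,fy=5,interpolation=cv2.INTER_CUBIC))
f=ctrl.grab_frame("wrist");cv2.imwrite("pics/wrist3.png",f["color"][:,:,::-1])
E
```

```text
[521.51823573 -42.64242839  71.4502246 ] [0.29479649 0.30840895 0.49572701] 0.7671976884868158
turn [-0.05 -0.27  0.08] shift [-2.6 -5.3 21.4]
```

View pics/side3.png

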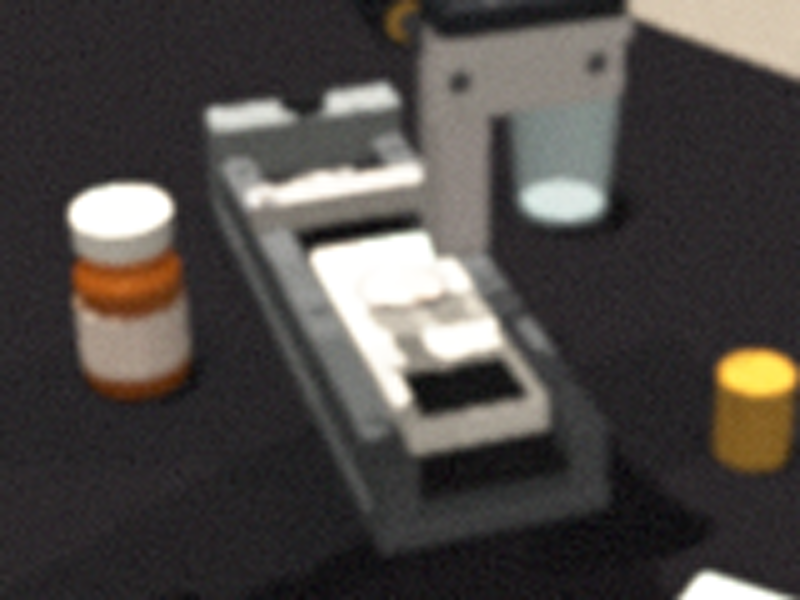

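View pics/wrist3.png

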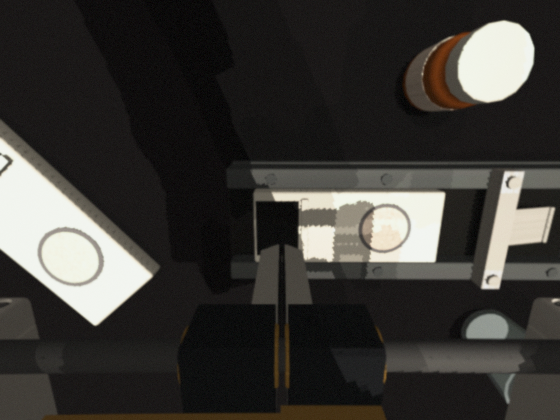

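```bash
python3 - <<'E'
from h import *
from rig import ctrl
s=ctrl.state();print(s["tcp_pos"])
f=ctrl.grab_frame("side");print(pix(f,s["tcp_pos"]),pix(f,[521.6,-48.5,46]),pix(f,[577,73,46]))
w=ctrl.grab_frame("wrist");print("wrist",pix(w,s["tcp_pos"]),pix(w,[521.6,-48.5,46]),pix(w,[577,73,46]), pix(w,[590,100,56]))
cv2.imwrite("pics/side4.png",f["color"][:,:,::-1])
print(-f["R"].T@f["t"])
d=f["range_z"]; print(d[195,290],d[190,290],f["R"]@s["tcp_pos"]+f["t"],d[228,292])
E
```

```text
[523.69464439 -43.18725035  73.61940315]
(np.float64(291.1760887158941), np.float64(214.1683327509004)) (np.float64(292.3314747244363), np.float64(227.19465557695668)) (np.float64(273.8394704815688), np.float64(197.45643613537436))
wrist (np.float64(279.8744316892729), np.float64(236.6591754731083)) (np.float64(272.92582617028864), np.float64(224.80118196789152)) (np.float64(439.0594166275737), np.float64(225.03739555249282)) (np.float64(484.4007028093753), np.float64(230.04247655703256))
[  57.38976999 -549.60335188  486.86104055]
764.88007 760.00287 [ 17.83508707  13.73684857 802.59539204] 810.40265
```

View pics/side4.png

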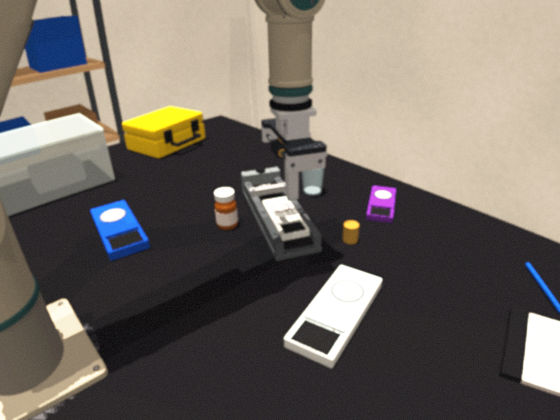

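```bash
python3 - <<'E'
from h import *
from rig import ctrl
s=ctrl.state();print(s["tcp_pos"])
f=ctrl.grab_frame("side");d=f["range_z"]
c=-f["R"].T@f["t"]
for v in range(184,232,3):
  o=[]
  for u in (288,292,296):
    z=d[v,u];p=pt(f,u,v,0)-c;p/=(f["R"]@p)[2];o.append((c+p*z).round().tolist())
  print(v,o)
cv2.imwrite("pics/side5.png",cv2.resize(f["color"][150:270,220:360,::-1],None,fx=5,fy=5))
E
```

```text
[524.52153453 -43.63197082  74.351589  ]
184 [[515.0, -45.0, 145.0], [517.0, -54.0, 147.0], [525.0, -56.0, 145.0]]
187 [[514.0, -45.0, 139.0], [516.0, -54.0, 141.0], [523.0, -58.0, 140.0]]
190 [[515.0, -45.0, 132.0], [516.0, -55.0, 135.0], [525.0, -56.0, 133.0]]
193 [[515.0, -44.0, 125.0], [516.0, -54.0, 128.0], [524.0, -58.0, 127.0]]
196 [[516.0, -44.0, 118.0], [516.0, -54.0, 122.0], [523.0, -58.0, 121.0]]
199 [[515.0, -44.0, 112.0], [520.0, -50.0, 112.0], [529.0, -52.0, 110.0]]
202 [[586.0, 35.0, 46.0], [597.0, 33.0, 43.0], [604.0, 28.0, 42.0]]
205 [[578.0, 26.0, 45.0], [585.0, 20.0, 45.0], [594.0, 17.0, 43.0]]
208 [[568.0, 16.0, 45.0], [573.0, 8.0, 47.0], [586.0, 9.0, 41.0]]
211 [[561.0, 7.0, 44.0], [568.0, 2.0, 44.0], [571.0, -8.0, 47.0]]
214 [[554.0, -1.0, 43.0], [557.0, -10.0, 46.0], [563.0, -16.0, 46.0]]
217 [[542.0, -13.0, 46.0], [550.0, -17.0, 44.0], [556.0, -23.0, 45.0]]
220 [[531.0, -26.0, 49.0], [537.0, -32.0, 49.0], [544.0, -35.0, 47.0]]
223 [[526.0, -30.0, 46.0], [534.0, -34.0, 44.0], [538.0, -42.0, 46.0]]
226 [[519.0, -39.0, 46.0], [525.0, -44.0, 45.0], [530.0, -50.0, 46.0]]
229 [[511.0, -47.0, 46.0], [517.0, -53.0, 46.0], [523.0, -58.0, 45.0]]
```

View pics/side5.png

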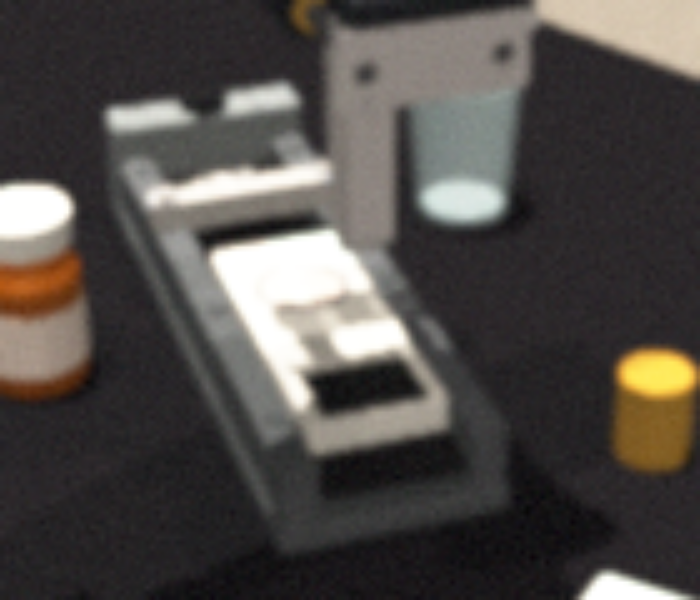

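```bash
python3 - <<'E'
from h import *
from rig import ctrl
s=ctrl.state();print(s["tcp_pos"],s["joints"],s["width"])
f=ctrl.grab_frame("wrist");d=f["range_z"]
c=-f["R"].T@f["t"];print("cam",c,f["R"])
for v in (235,240,245,250,255,260,270,280,300):
  o=[]
  for u in (265,275,290,298):
    z=d[v,u];p=pt(f,u,v,0)-c;p/=(f["R"]@p)[2];o.append((c+p*z).round().tolist())
  print(v,o)
cv2.imwrite("pics/wrist5.png",f["color"][:,:,::-1])
E
```

```text
[524.58783042 -43.78168329  74.39809175] [-0.07571016  0.59559947  0.15767646  1.9609836  -0.1584771   0.5943886
  1.33055628] 0.5329574350956484
cam [450.23303446  -9.10465528 287.64946094] [[ 0.41387475  0.91033294  0.00128022]
 [ 0.87286692 -0.39723968  0.28337957]
 [ 0.25847831 -0.11616619 -0.95900698]]
235 [[527.0, -58.0, 47.0], [531.0, -51.0, 46.0], [536.0, -40.0, 46.0], [539.0, -34.0, 45.0]]
240 [[531.0, -60.0, 48.0], [534.0, -53.0, 46.0], [540.0, -42.0, 46.0], [543.0, -36.0, 45.0]]
245 [[535.0, -62.0, 46.0], [515.0, -43.0, 110.0], [543.0, -43.0, 47.0], [547.0, -38.0, 46.0]]
250 [[512.0, -48.0, 119.0], [516.0, -43.0, 117.0], [519.0, -35.0, 117.0], [521.0, -30.0, 117.0]]
255 [[513.0, -48.0, 124.0], [515.0, -42.0, 125.0], [519.0, -35.0, 125.0], [521.0, -31.0, 124.0]]
260 [[513.0, -47.0, 131.0], [515.0, -42.0, 131.0], [519.0, -35.0, 131.0], [520.0, -31.0, 132.0]]
270 [[513.0, -47.0, 143.0], [516.0, -42.0, 142.0], [519.0, -35.0, 143.0], [521.0, -32.0, 142.0]]
280 [[514.0, -46.0, 153.0], [515.0, -42.0, 154.0], [519.0, -36.0, 153.0], [520.0, -32.0, 153.0]]
300 [[513.0, -45.0, 171.0], [515.0, -42.0, 171.0], [519.0, -36.0, 170.0], [520.0, -33.0, 171.0]]
```

View pics/wrist5.png

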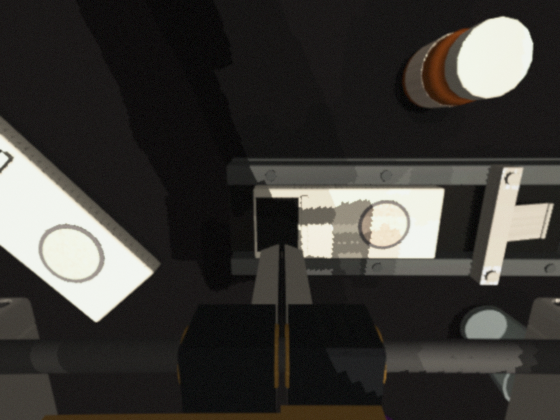

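Both cameras put the shut fingertips about 35 mm higher (around z=110) than the reported TCP (74). The xy positions agree. I'll go down in small steps and use the force to find contact.

Call:
carry_out([
  [[0, 0, 0], [0, -4, 10], 0],
  [[0, 0, 0], [0, -4, 20], 0],
  [[0, 0, 0], [0, -4, 20], 0],
])

```text
clock: 2.8
tcp_pos: [520.6, -48.0, 51.7]
ee_rot: [-0.667, -3.067, 0.001]
ft_force: [-0.9, 0.2, -0.4]
width: 0.2
```

```bash
cat > look.py <<'E'
from h import *
from rig import ctrl
import sys
s=ctrl.state();t=s["tcp_pos"];d=t-np.array([522.,-48.2,0]);y=np.array([-AX[1],AX[0],0])
print("clk",s["clock"],"tcp",t.round(1),"F",s["ft_force"].round(1),"along",(s["ft_force"]@AX).round(1),"rel pad0 x,y",(d@AX).round(1),(d@y).round(1));plan(s,[522,-48.2,10])
f=ctrl.grab_frame("side");cv2.imwrite(f"pics/s{sys.argv[1]}.png",cv2.resize(f["color"][150:270,220:360,::-1],None,fx=5,fy=5,interpolation=cv2.INTER_CUBIC))
E
python3 look.py 6
```

```text
clk 2.8 tcp [520.6 -48.   51.7] F [-0.9  0.2 -0.4] along -0.2 rel pad0 x,y -0.4 1.3
turn [-0.06 -0.16 -0.03] shift [-1.5  0.5 41.7]
```

View pics/s6.png

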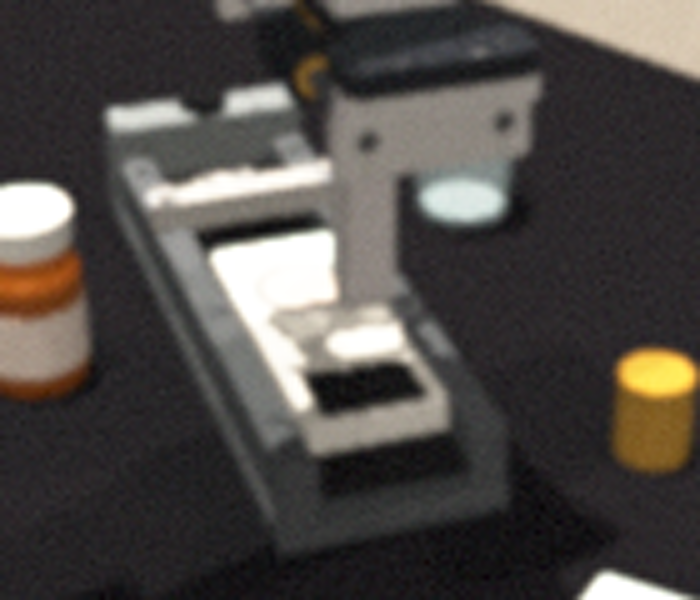

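The finger's lower end, at crop (370,300), still stands well above the pad at (370,385).

Call:
carry_out([
  [[0, 0, 0], [-1, 0, 10], 0],
  [[0, 0, 0], [-1, 0, 20], 0],
  [[0, 0, 0], [-1, 0, 26], 0],
  [[0, 0, 0], [-1, 0, 26], 0],
])

```text
clock: 3.25
tcp_pos: [521.9, -48.2, 26.0]
ee_rot: [-0.666, -3.068, 0.0]
ft_force: [-0.5, 0.3, 0.1]
width: 0.2
```

```bash
python3 look.py 7
```

```text
clk 3.25 tcp [521.9 -48.2  26. ] F [-0.5  0.3  0.1] along 0.1 rel pad0 x,y -0.1 0.1
turn [-0.05 -0.13  0.  ] shift [-0.1  0.1 16. ]
```

View pics/s7.png

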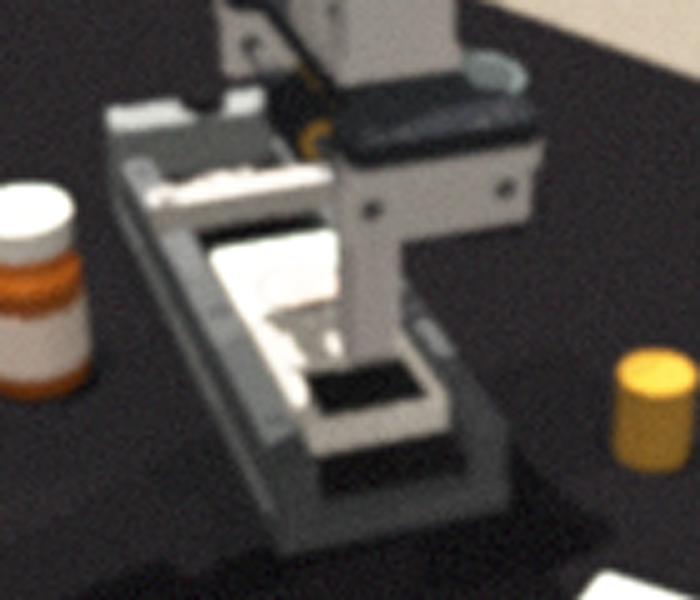

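```bash
python3 - <<'E'
from h import *
f=dict(np.load("top1.npz"));y=np.array([-AX[1],AX[0],0])
for n,u,v,z in [("jar",224,245,85),("beaker",232,117,75),("weight",335,169,40)]:
    p=pt(f,u,v,z);d=p-np.array([522,-48.2,z]);print(n,p.round(),"rel pad0",(d@AX).round(),(d@y).round())
E
```

```text
jar [469. 112.  85.] rel pad0 124.0 115.0
beaker [727.  94.  75.] rel pad0 214.0 -128.0
weight [ 622. -118.   40.] rel pad0 -22.0 -120.0
```

Call:
carry_out([
  [[0, 0, 0], [0, 0, 5], 0],
  [[0, 0, 0], [0, 0, 9], 0],
  [[0, 0, 0], [0, 0, 12], 0],
  [[0, 0, 0], [0, 0, 12], 0],
])

```text
clock: 3.7
tcp_pos: [522.6, -48.3, 14.8]
ee_rot: [-0.666, -3.069, 0.0]
ft_force: [-0.4, 0.1, 0.1]
width: 0.6
```

```bash
python3 look.py 8
```

```text
clk 3.7 tcp [522.6 -48.3  14.8] F [-0.4  0.1  0.1] along -0.1 rel pad0 x,y 0.1 -0.6
turn [-0.01 -0.04  0.  ] shift [ 0.6 -0.1  4.8]
```

View pics/s8.png

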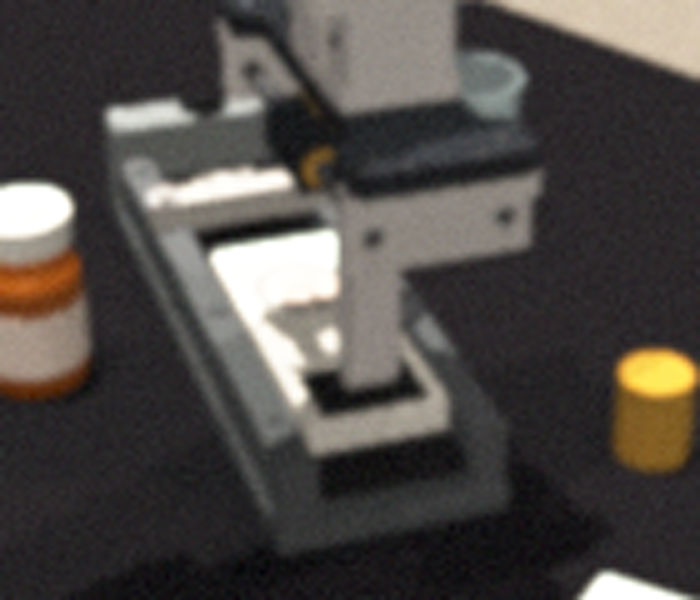

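The finger stands over the pad centre at crop (370,385), almost touching. Next I press in small increments.

Call:
carry_out([
  [[0, 0, 0], [0, 0, 2], 0],
  [[0, 0, 0], [0, 0, 4], 0],
  [[0, 0, 0], [0, 0, 6], 0],
  [[0, 0, 0], [0, 0, 6], 0],
])

```text
clock: 4.15
tcp_pos: [523.2, -48.4, 9.5]
ee_rot: [0.667, 3.07, 0.0]
ft_force: [-1.1, 0.3, 7.0]
width: 0.6
```

Call:
carry_out([
  [[0, 0, 0], [0, 0, 2], 0],
  [[0, 0, 0], [0, 0, 4], 0],
  [[0, 0, 0], [0, 0, 6], 0],
  [[0, 0, 0], [0, 0, 6], 0],
])

```text
clock: 4.55
tcp_pos: [523.3, -48.4, 4.1]
ee_rot: [0.667, 3.069, 0.001]
ft_force: [-2.1, 0.2, 13.1]
width: 0.5
```

Call:
carry_out([
  [[0, 0, 0], [0, 0, 2], 0],
  [[0, 0, 0], [0, 0, 3], 0],
  [[0, 0, 0], [0, 0, 4], 0],
  [[0, 0, 0], [0, 0, 4], 0],
])

```text
clock: 4.95
tcp_pos: [523.4, -48.4, 2.3]
ee_rot: [0.667, 3.068, 0.002]
ft_force: [-6.3, 1.2, 32.2]
width: 0.3
```

```bash
python3 look.py 9
```

```text
clk 4.95 tcp [523.4 -48.4   2.3] F [-6.3  1.2 32.2] along -1.5 rel pad0 x,y 0.4 -1.4
turn [ 0.07  0.08 -0.03] shift [ 1.4 -0.4 -7.7]
```

View pics/s9.png

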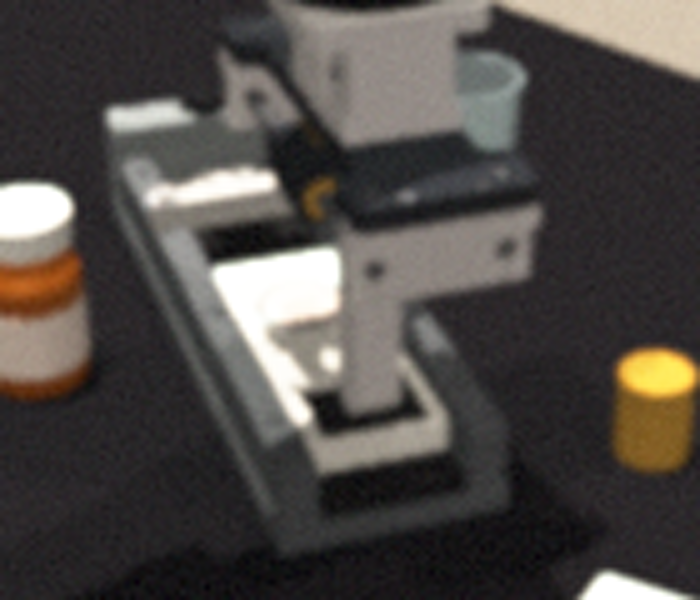

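The cassette has bottomed (32 N, with its top visibly sunk between the walls). I'll ease the press and the side load a little and start sliding.

Call:
carry_out([
  [[0, 0, 0], [1, 0, -1], 0],
  [[0, 0, 0], [1.5, 2, -1], 0],
  [[0, 0, 0], [1.5, 5, -1], 0],
  [[0, 0, 0], [1.5, 8, -1], 0],
  [[0, 0, 0], [1.5, 10, -1], 0],
])

```text
clock: 5.5
tcp_pos: [526.6, -43.5, 2.6]
ee_rot: [0.671, 3.065, -0.006]
ft_force: [-4.6, -8.4, 21.9]
width: 0.4
```

```bash
python3 look.py 10
```

```text
clk 5.5 tcp [526.6 -43.5   2.6] F [-4.6 -8.4 21.9] along -9.6 rel pad0 x,y 6.2 -2.2
turn [-0.18  0.26 -0.19] shift [ 2.1 -6.2 -7.4]
```

View pics/s10.png

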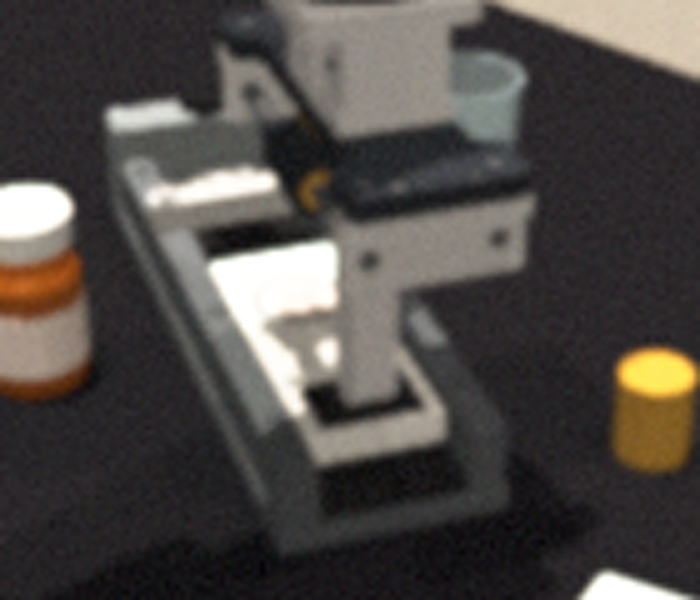

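Call:
carry_out([
  [[0, 0, 0], [0.5, 3, 0], 0],
  [[0, 0, 0], [1, 6, 0], 0],
  [[0, 0, 0], [1.5, 9, 0], 0],
  [[0, 0, 0], [1.5, 12, 0], 0],
  [[0, 0, 0], [1.5, 15, 0], 0],
])

```text
clock: 6.05
tcp_pos: [531.9, -29.4, 2.7]
ee_rot: [0.671, 3.064, -0.006]
ft_force: [-4.0, -8.9, 22.8]
width: 0.2
```

```bash
python3 look.py 11
```

```text
clk 6.05 tcp [531.9 -29.4   2.7] F [-4.  -8.9 22.8] along -9.8 rel pad0 x,y 21.2 -1.2
turn [-0.17  0.3  -0.21] shift [  1.1 -21.2  -7.3]
```

View pics/s11.png

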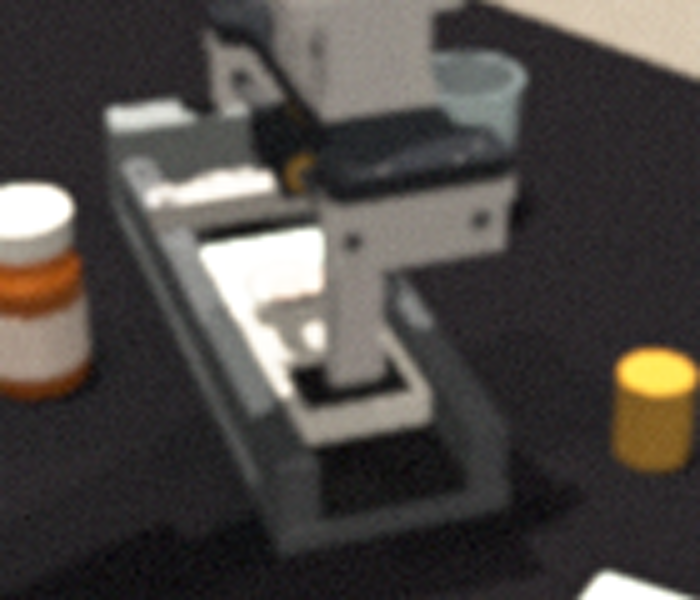

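The cassette travels with the finger (still mid-pad) and stays bottomed.

Call:
carry_out([
  [[0, 0, 0], [0.2, 4, 0], 0],
  [[0, 0, 0], [0.4, 8, 0], 0],
  [[0, 0, 0], [0.6, 12, 0], 0],
  [[0, 0, 0], [0.8, 16, 0], 0],
  [[0, 0, 0], [1, 20, 0], 0],
])

```text
clock: 6.6
tcp_pos: [539.4, -10.9, 2.8]
ee_rot: [0.671, 3.064, -0.006]
ft_force: [-4.2, -8.7, 22.7]
width: 0.4
```

```bash
python3 look.py 12
```

```text
clk 6.6 tcp [539.4 -10.9   2.8] F [-4.2 -8.7 22.7] along -9.7 rel pad0 x,y 41.2 -0.4
turn [-0.16  0.31 -0.21] shift [  0.2 -41.2  -7.1]
```

View pics/s12.png

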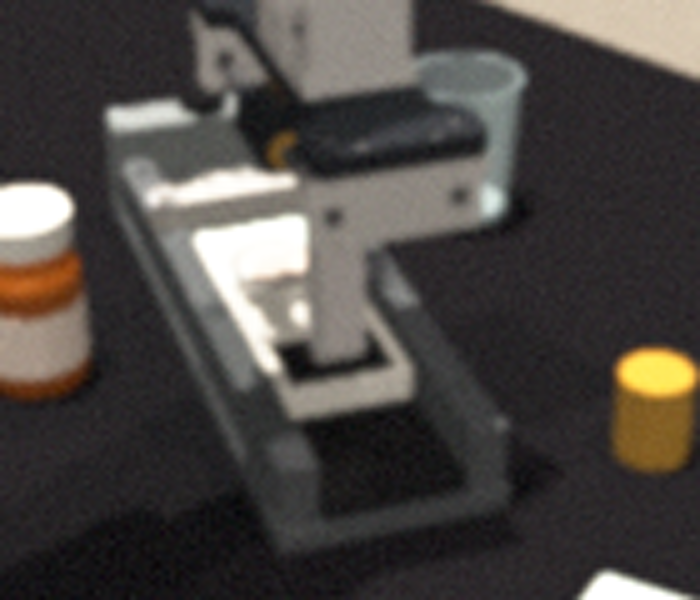

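Call:
carry_out([
  [[0, 0, 0], [0, 4, 0.3], 0],
  [[0, 0, 0], [0, 8, 0.3], 0],
  [[0, 0, 0], [0, 12, 0.3], 0],
  [[0, 0, 0], [0, 16, 0.3], 0],
  [[0, 0, 0], [0, 20, 0.3], 0],
])

```text
clock: 7.15
tcp_pos: [547.6, 6.8, 2.8]
ee_rot: [0.672, 3.064, -0.007]
ft_force: [-4.3, -10.4, 26.1]
width: 0.6
```

```bash
python3 look.py 13
```

```text
clk 7.15 tcp [547.6   6.8   2.8] F [ -4.3 -10.4  26.1] along -11.2 rel pad0 x,y 60.6 -0.5
turn [-0.19  0.3  -0.23] shift [  0.3 -60.7  -7. ]
```

View pics/s13.png

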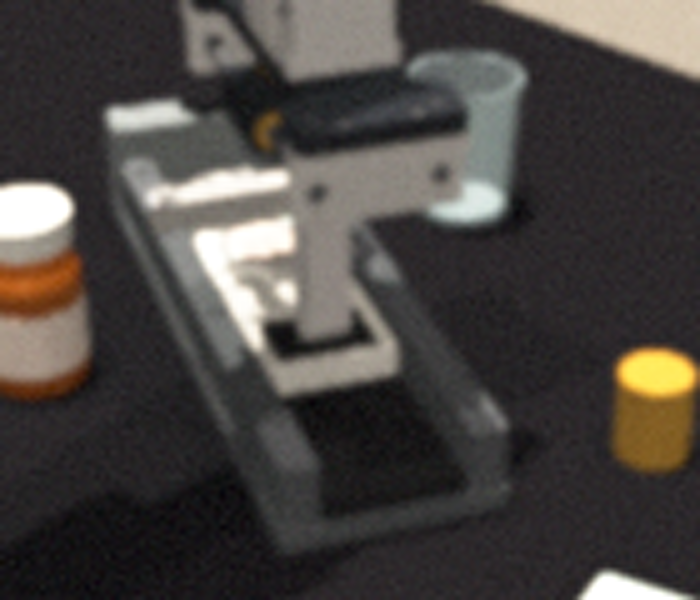

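The nose is under the bar and the leaf drag is beginning. Carrying on.

Call:
carry_out([
  [[0, 0, 0], [0, 4, 0], 0],
  [[0, 0, 0], [0, 8, 0], 0],
  [[0, 0, 0], [0, 12, 0], 0],
  [[0, 0, 0], [0, 16, 0], 0],
  [[0, 0, 0], [0, 20, 0], 0],
])

```text
clock: 7.7
tcp_pos: [553.9, 20.8, 2.7]
ee_rot: [0.675, 3.066, -0.015]
ft_force: [-8.8, -20.0, 30.3]
width: 0.6
```

```bash
python3 look.py 14
```

```text
clk 7.7 tcp [553.9  20.8   2.7] F [ -8.8 -20.   30.3] along -21.8 rel pad0 x,y 76.0 -0.4
turn [-0.5   0.22 -0.33] shift [ -0.  -76.1  -6.6]
```

View pics/s14.png

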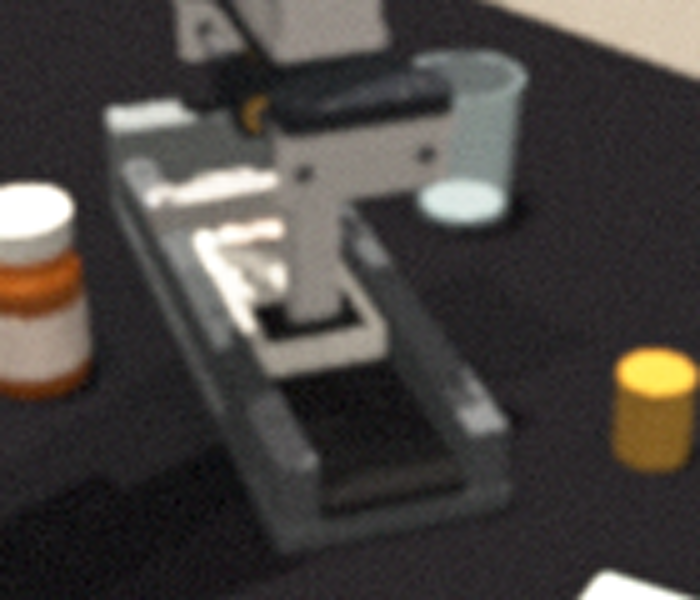

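Call:
carry_out([
  [[0, 0, 0], [0, 4, -0.3], 0],
  [[0, 0, 0], [0, 7, -0.5], 0],
  [[0, 0, 0], [0, 10, -0.5], 0],
  [[0, 0, 0], [0, 13, -0.5], 0],
  [[0, 0, 0], [0, 16, -0.5], 0],
])

```text
clock: 8.25
tcp_pos: [560.2, 35.6, 2.9]
ee_rot: [0.676, 3.067, -0.014]
ft_force: [-7.0, -15.7, 25.7]
width: 0.3
```

```bash
python3 look.py 15
```

```text
clk 8.25 tcp [560.2  35.6   2.9] F [ -7.  -15.7  25.7] along -17.2 rel pad0 x,y 92.1 -0.0
turn [-0.5   0.16 -0.35] shift [ -0.5 -92.1  -6.3]
```

View pics/s15.png

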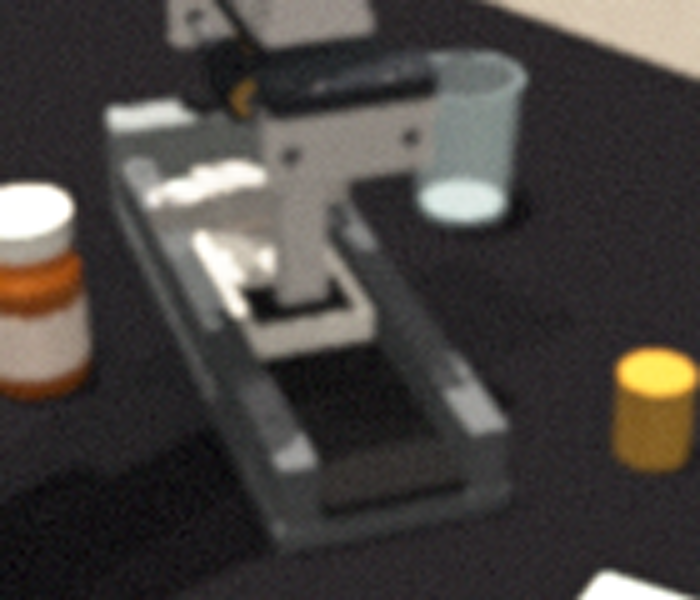

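Call:
carry_out([
  [[0, 0, 0], [0, 3, 0], 0],
  [[0, 0, 0], [0, 6, 0], 0],
  [[0, 0, 0], [0, 9, 0], 0],
  [[0, 0, 0], [0, 12, 0], 0],
  [[0, 0, 0], [0, 15, 0], 0],
])

```text
clock: 8.8
tcp_pos: [566.9, 50.0, 2.9]
ee_rot: [0.674, 3.067, -0.013]
ft_force: [-5.9, -14.6, 24.1]
width: 0.6
```

```bash
python3 look.py 16
```

```text
clk 8.8 tcp [566.9  50.    2.9] F [ -5.9 -14.6  24.1] along -15.7 rel pad0 x,y 108.0 -0.1
turn [-0.45  0.17 -0.31] shift [  -0.5 -108.    -6.3]
```

Call:
carry_out([
  [[0, 0, 0], [0, 2, 0], 0],
  [[0, 0, 0], [0, 4, 0], 0],
  [[0, 0, 0], [0, 5, 0], 0],
])

```text
clock: 9.15
tcp_pos: [569.0, 54.7, 2.9]
ee_rot: [0.674, 3.067, -0.013]
ft_force: [-6.6, -14.2, 24.3]
width: 0.5
```

```bash
python3 look.py 17
```

```text
clk 9.15 tcp [569.   54.7   2.9] F [ -6.6 -14.2  24.3] along -15.7 rel pad0 x,y 113.2 -0.1
turn [-0.44  0.17 -0.29] shift [  -0.5 -113.2   -6.2]
```

View pics/s17.png

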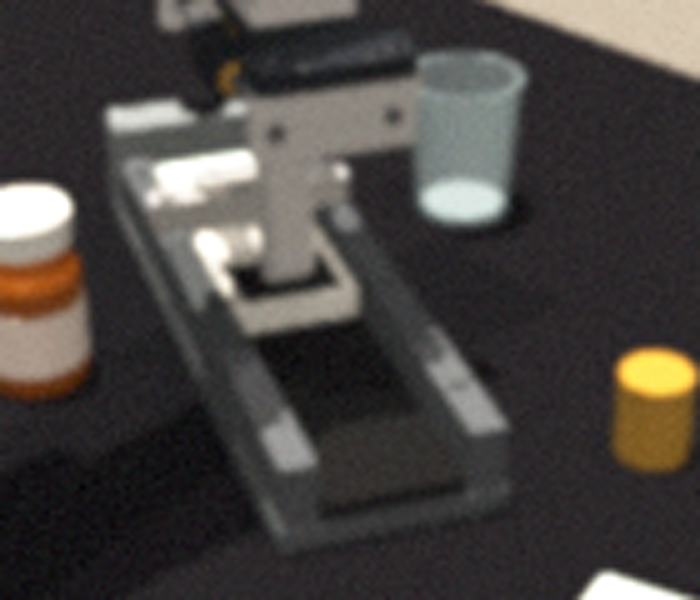

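Still sliding freely, so I push on until the force rises at the stop.

Call:
carry_out([
  [[0, 0, 0], [0, 1.5, 0], 0],
  [[0, 0, 0], [0, 3, 0], 0],
  [[0, 0, 0], [0, 4, 0], 0],
])

```text
clock: 9.5
tcp_pos: [569.4, 55.8, 2.9]
ee_rot: [-0.676, -3.068, 0.018]
ft_force: [-9.0, -19.3, 27.8]
width: 0.2
```

Call:
carry_out([
  [[0, 0, 0], [0, 1.5, 0], 0],
  [[0, 0, 0], [0, 3, 0], 0],
  [[0, 0, 0], [0, 3, 0], 0],
])

```text
clock: 9.8
tcp_pos: [569.8, 56.7, 2.9]
ee_rot: [-0.677, -3.066, 0.021]
ft_force: [-9.5, -20.8, 28.7]
width: 0.6
```

```bash
python3 look.py 18
```

```text
clk 9.8 tcp [569.8  56.7   2.9] F [ -9.5 -20.8  28.7] along -22.9 rel pad0 x,y 115.3 0.1
turn [-0.77  0.07 -0.42] shift [  -0.9 -115.4   -5.6]
```

View pics/s18.png

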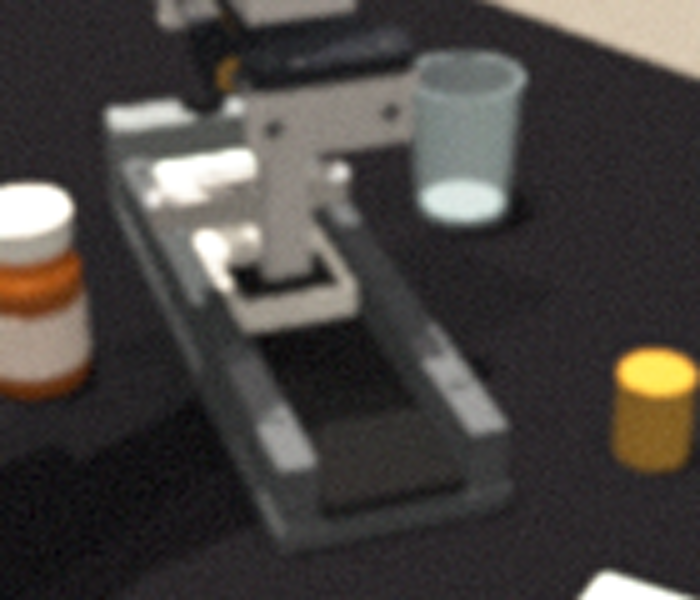

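Call:
carry_out([
  [[0, 0, 0], [0, 2, 0], 0],
  [[0, 0, 0], [0, 3, 0], 0],
  [[0, 0, 0], [0, 3, 0], 0],
])

```text
clock: 10.15
tcp_pos: [570.9, 59.7, 2.8]
ee_rot: [-0.677, -3.066, 0.021]
ft_force: [-9.2, -19.9, 28.6]
width: 0.2
```

```bash
python3 look.py 19; python3 - <<'E'
from h import *
from rig import ctrl
f=ctrl.grab_frame("side");cv2.imwrite("pics/s19b.png",cv2.resize(f["color"][180:230,245:310,::-1],None,fx=12,fy=12,interpolation=cv2.INTER_CUBIC))
y=np.array([-AX[1],AX[0],0]);B=np.array([589.2,99.4,0])
for w in(-30,30):print([[(np.array(pix(f,B+AX*(x-20)+y*w+[0,0,37]))-[245,180])*12] for x in(-50,-55)])
w=ctrl.grab_frame("wrist");cv2.imwrite("pics/w19.png",w["color"][:,:,::-1]);np.savez("w19.npz",**w)
E
```

```text
clk 10.15 tcp [570.9  59.7   2.8] F [ -9.2 -19.9  28.6] along -21.9 rel pad0 x,y 118.5 0.2
turn [-0.76  0.06 -0.41] shift [  -1.1 -118.6   -5.6]
[[array([563.35639436, 324.5093272 ])], [array([571.89101244, 337.14291405])]]
[[array([254.5205496 , 378.51458691])], [array([261.74515647, 391.61494858])]]
```

View pics/s19b.png

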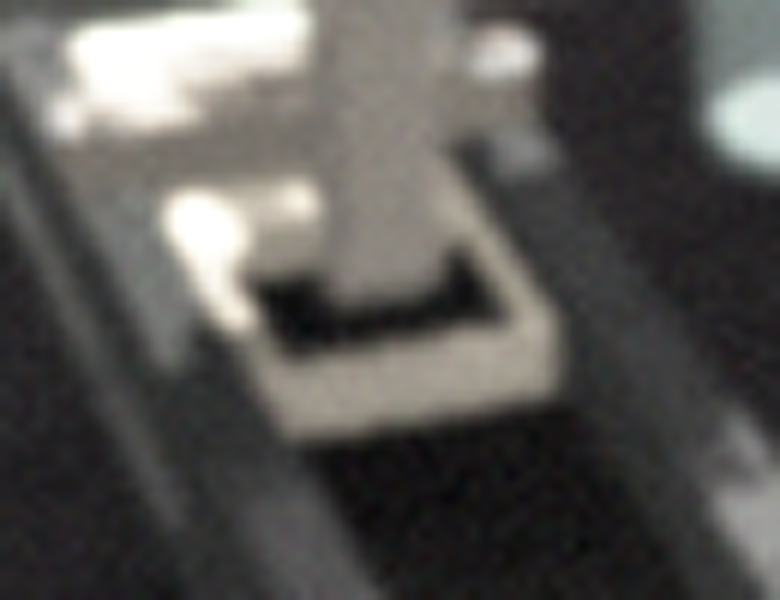

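View pics/w19.png

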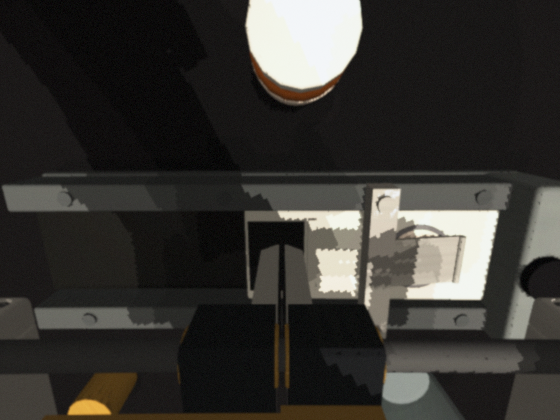

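```bash
python3 - <<'E'
from h import *
f=dict(np.load("w19.npz"))
cv2.imwrite("pics/w19c.png",cv2.resize(f["color"][165:345,340:560,::-1],None,fx=3.6,fy=3.2,interpolation=cv2.INTER_CUBIC))
y=np.array([-AX[1],AX[0],0]);B=np.array([589.2,99.4,0])
for x,z in [(100,37),(97,37),(100,60),(20,56),(34,56)]:
  for w in(-28,28):
    u,v=pix(f,B+AX*(x-20)+y*w+[0,0,z]);print(x,z,w,(u-340)*3.6,(v-165)*3.2)
E
```

```text
100 37 -28 485.63220467811897 427.5765872949
100 37 28 542.4678866288095 156.0392264145311
97 37 -28 468.1814105742561 427.4742065917748
97 37 28 523.4769294371254 156.08895836813917
100 60 -28 571.4873840997628 499.35983933221837
100 60 28 644.1059416140243 197.23547243162457
20 56 -28 49.646944134209434 482.516938083877
20 56 28 70.94325592797087 190.2271036477291
34 56 -28 136.9298842313976 482.8829585810316
34 56 28 166.34707082055323 190.0393930049948
```

View pics/w19c.png

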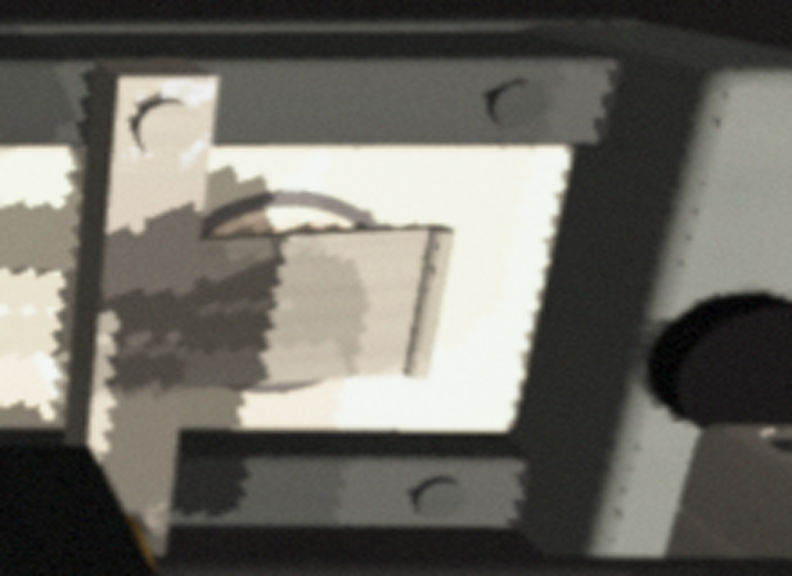

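The nose's lit edge, at crop (565,156)-(513,428), meets the stop's shadow about where the stop face is predicted. Over the last 3 mm the finger slipped at a constant force. I'll nudge up to the ridge to confirm a hard stop.

Call:
carry_out([
  [[0, 0, 0], [0, 2, 0], 0],
  [[0, 0, 0], [0, 4, 0], 0],
  [[0, 0, 0], [0, 4, 0], 0],
])

```text
clock: 10.6
tcp_pos: [572.6, 63.7, 2.9]
ee_rot: [-0.677, -3.066, 0.02]
ft_force: [-9.8, -20.4, 27.9]
width: 0.6
```

Call:
carry_out([
  [[0, 0, 0], [0, 2, 0], 0],
  [[0, 0, 0], [0, 4, 0], 0],
  [[0, 0, 0], [0, 4, 0], 0],
])

```text
clock: 10.9
tcp_pos: [574.1, 67.2, 2.9]
ee_rot: [-0.677, -3.065, 0.021]
ft_force: [-9.8, -20.3, 28.8]
width: 0.5
```

```bash
python3 look.py 20; python3 - <<'E'
from h import *
from rig import ctrl
f=ctrl.grab_frame("side");cv2.imwrite("pics/s20b.png",cv2.resize(f["color"][180:230,245:310,::-1],None,fx=12,fy=12,interpolation=cv2.INTER_CUBIC))
E
```

```text
clk 10.9 tcp [574.1  67.2   2.9] F [ -9.8 -20.3  28.8] along -22.5 rel pad0 x,y 126.6 0.5
turn [-0.76  0.03 -0.4 ] shift [  -1.4 -126.7   -5.5]
```

View pics/s20b.png

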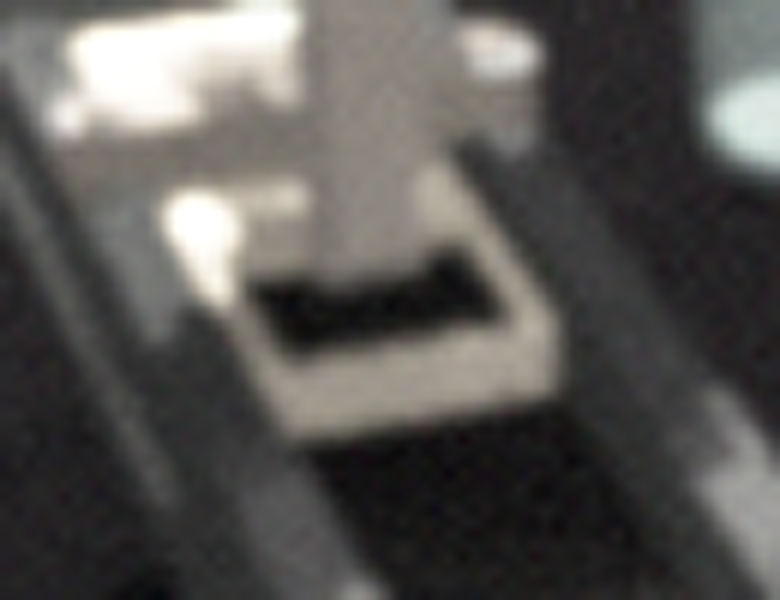

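The cassette's rear edge has not moved between the last two pictures; only the finger slid over the pad. I'll push a little further, to the ridge.

Call:
carry_out([
  [[0, 0, 0], [0, 2, 0], 0],
  [[0, 0, 0], [0, 3, 0], 0],
  [[0, 0, 0], [0, 3, 0], 0],
])

```text
clock: 11.3
tcp_pos: [574.4, 68.0, 2.8]
ee_rot: [-0.678, -3.064, 0.024]
ft_force: [-11.6, -22.5, 31.2]
width: 0.6
```

Call:
carry_out([
  [[0, 0, 0], [0, 2, 0], 0],
  [[0, 0, 0], [0, 3, 0], 0],
  [[0, 0, 0], [0, 3, 0], 0],
])

```text
clock: 11.6
tcp_pos: [574.3, 68.0, 2.8]
ee_rot: [-0.68, -3.062, 0.029]
ft_force: [-13.7, -27.4, 33.1]
width: 0.4
```

On the ridge the finger no longer advances (0 mm) while the forward force rises to 30 N, so the nose is hard against the stop. I'll relax the forward load, then lift straight up.

Call:
carry_out([
  [[0, 0, 0], [0, -3, 0], 0],
  [[0, 0, 0], [0, -6, 0], 0],
  [[0, 0, 0], [0, -6, -2], 0],
  [[0, 0, 0], [0, -6, -4], 0],
])

```text
clock: 12.0
tcp_pos: [574.4, 69.9, 4.3]
ee_rot: [-0.675, -3.066, 0.017]
ft_force: [-3.4, -14.3, 2.3]
width: 0.7
```

Call:
carry_out([
  [[0, 0, 0], [0, -1.5, -3], 0],
  [[0, 0, 0], [0, -1.5, -6], 0],
  [[0, 0, 0], [0, -1.5, -10], 0],
  [[0, 0, 0], [0, -1.5, -20], 0],
  [[0, 0, 0], [0, -1.5, -30], 0],
])

```text
clock: 12.5
tcp_pos: [576.5, 79.3, 35.1]
ee_rot: [0.665, 3.07, 0.001]
ft_force: [-0.5, 0.2, 0.2]
width: 0.5
```

```bash
python3 look.py 21
```

```text
clk 12.5 tcp [576.5  79.3  35.1] F [-0.5  0.2  0.2] along 0.0 rel pad0 x,y 138.6 3.3
turn [ 0.04 -0.01  0.06] shift [  -3.2 -138.7   25. ]
```

View pics/s21.png

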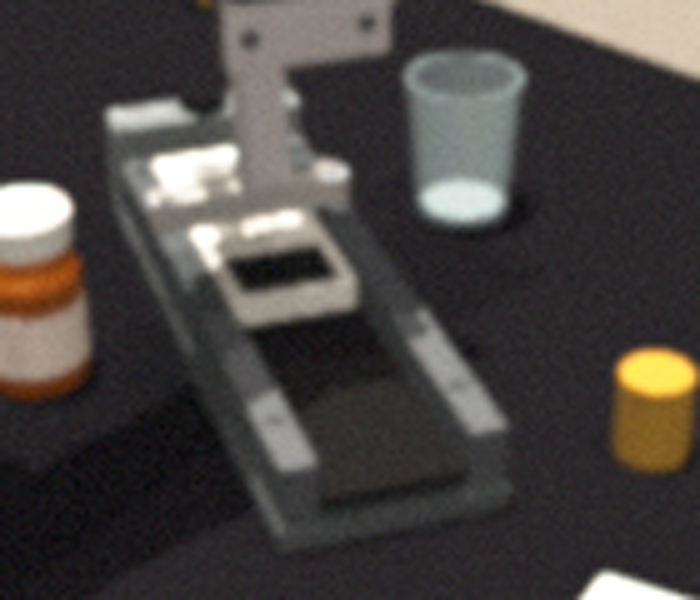

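The fingers are off and the cassette stays put. Raising clear, then checking.

Call:
carry_out([
  [[0, 0, 0], [0, 0, -40], 0],
  [[0, 0, 0], [0, 0, -80], 0],
  [[0, 0, 0], [0, 0, -120], 0],
  [[0, 0, 0], [20, -40, -140], 0],
  [[0, 0, 0], [60, -80, -140], 0],
])

```text
clock: 13.05
tcp_pos: [498.3, 31.9, 177.8]
ee_rot: [0.664, 3.061, 0.003]
ft_force: [-0.3, -1.4, 0.2]
width: 0.6
```

Call:
carry_out([
  [[0, 0, 0], [0, -50, 0], 0],
  [[0, 0, 0], [0, -100, 0], 0],
  [[0, 0, 0], [0, -150, 0], 0],
  [[0, 0, 0], [0, -180, 0], 0],
  [[0, 0, 0], [0, -180, 0], 0],
])

```text
clock: 13.55
tcp_pos: [418.3, -135.0, 175.2]
ee_rot: [0.678, 3.067, -0.002]
ft_force: [-0.5, 1.1, -0.2]
width: 0.4
```

```bash
python3 look.py 22;python3 - <<'E'
from h import *
from rig import ctrl
f=ctrl.grab_frame("top");np.savez("top9.npz",**f);cv2.imwrite("pics/top9.png",f["color"][:,:,::-1])
cv2.imwrite("pics/top9c.png",cv2.resize(f["color"][135:255,165:340,::-1],None,fx=4.5,fy=4.5,interpolation=cv2.INTER_CUBIC))
E
```

```text
clk 13.55 tcp [ 418.3 -135.   175.2] F [-0.5  1.1 -0.2] along 0.8 rel pad0 x,y -122.0 58.4
turn [-0.06  0.08 -0.42] shift [-57.3 122.6 165.2]
```

View pics/top9c.png

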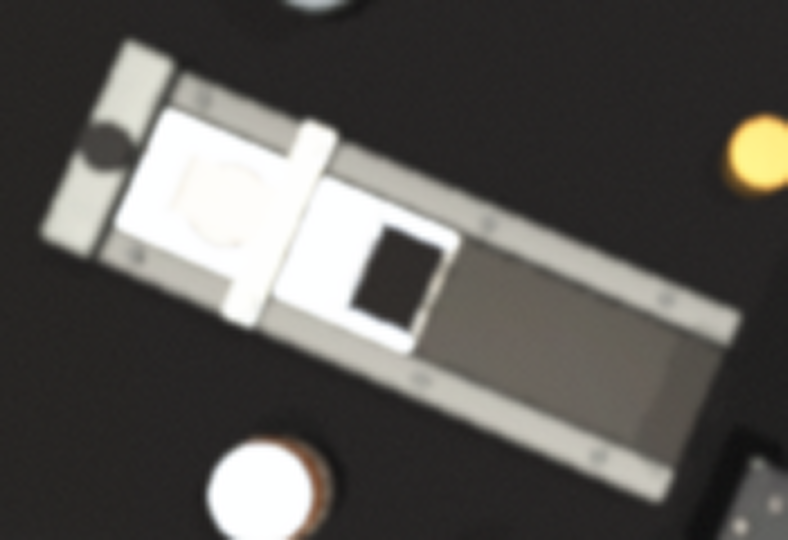

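View pics/top9.png

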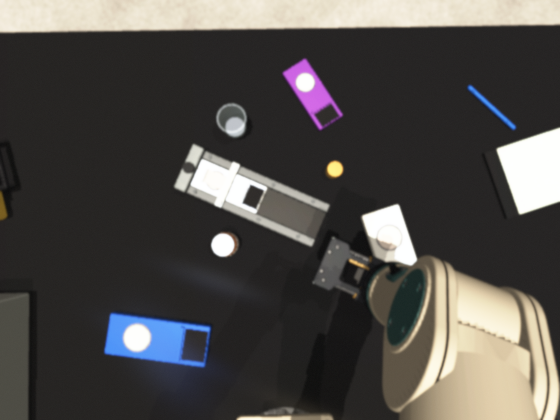

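View pics/s22.png

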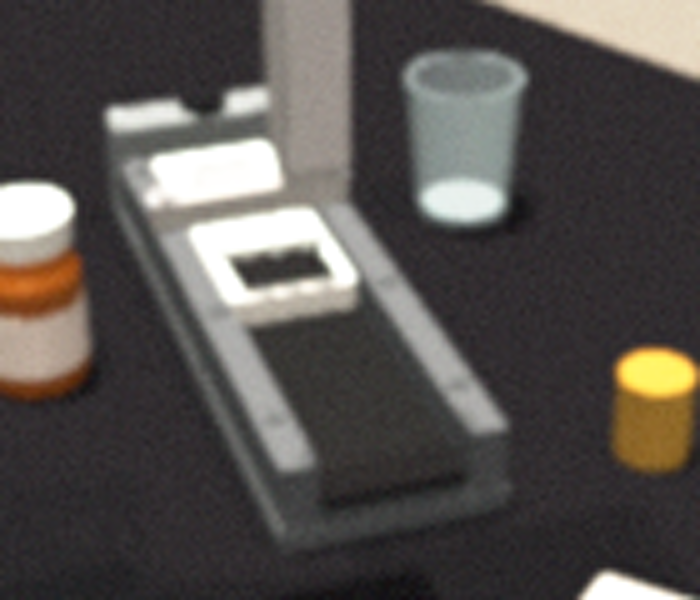

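The top view shows the nose edge, crop (170,108)-(118,220), hard by the stop, and the rear edge at (462,237)-(410,352). The jar, beaker and weight are at the same pixels as at the start.

```bash
python3 - <<'E'
from h import *
f=dict(np.load("top9.npz"))
P=lambda x,y,z:pt(f,165+x/4.5-.4,135+y/4.5-.4,z)
def m(a,b,z):return ((P(*a,z)+P(*b,z))/2)@AX
bar=m((340,132),(255,325),56);rear=m((462,237),(410,352),40.5);nose=m((170,108),(118,220),40.5);sf=m((173,68),(92,257),60);sb=m((130,40),(42,235),60)
rearw=m((740,315),(665,500),42)
print("ref bar20: rear",rear-bar+20,"nose",nose-bar+20,"stopface",sf-bar+20,"stopback",sb-bar+20,"; ref end -185: rear",rear-rearw-185,"nose",nose-rearw-185)
from rig import ctrl
g=ctrl.grab_frame("top")
D0=np.load("top1.npz")["color"].astype(int);print(np.abs(D0[100:260,205:250]-g["color"][100:260,205:250]).mean(2)[[20,145],[27,20]])
E
```

```text
ref bar20: rear -49.222358921590796 nose 99.95411430637034 stopface 100.45538710487853 stopback 124.50098234085698 ; ref end -185: rear -50.46586481570435 nose 98.71060841225676
[7.         0.33333333]
```

Measured against the bar, the nose is at dock x ≈ 100 and the rear edge at about -50. The cassette is home, so I'm handing in.

```bash
python3 -c "
from rig import ctrl
print(ctrl.close_job())"
```

```text
the job is handed in; nothing more can be done
None
```

The white cassette is home against the end stop and stayed there after I let go. I pressed the pad down with shut fingertips at about 22–33 N (deck bottomed). Still pressing, I slid it under the bar and leaf until the finger met the ridge and stopped moving while the push rose to about 30 N. Then I let go and moved clear, and handed the job in at about 13.7 s.

**Last checks:**
- **Position:** the top view puts the nose at dock x = 98.7–100.0 mm (stop at 100) and the rear edge at -49 to -50.5 mm (home is -50).
- **Clamp:** the cassette kept its place under the bar. I could not see the leaf against the white cassette, and I did not measure the deck height after release.
- **Bystanders:** the jar, beaker and weight are at the same pixels as at the start.

**Disagreements:**
- **Fingertip height:** both cameras showed the fingertips about 35 mm higher than the reported TCP, so I found contact with the pad by force instead.
- **Slip on the pad:** the finger slid about 13 mm forward on the pad, mostly after the nose reached the stop, until it met the ridge.

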